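Bolt the long sample box

ROBOT

A 6-joint arm with a two-finger parallel gripper is mounted at the origin on a cart in front of the work surface, level with it; the furniture and walls round the work are solid. World frame = base frame: x ahead of the robot, y to its left, z up, the work surface at z = 0. Lengths are in m, angles in rad, forces in N, time in s.
With the tool pointing down it reaches from about 0.35 to 0.975 m from the base axis. Payload 4.9 kg.
Tool frame: the origin (TCP) lies at the very end of the fingers, on their centre line; the grasp point (between the pads) lies 19 mm behind it (pinch_z is the distance from the TCP to the grasp point, in m); z points along the fingers, y is the line along which they close (so a half turn about z gives the same grasp; the last joint's range is limited). The gripper opens to 85 mm and grips with 20 to 120 N. Pads are 22 mm wide; open, the fingers measure 114 mm over their backs; the gripper's body (76 mm by 85 mm) begins 54 mm behind the grasp point. The pads swing forward as they close: fully open they stand 13 mm farther back than shut.
Start: joints at [1.1, 0.053, 1.613, -0, 1.476, -0.119], TCP at [0.215, 0.587, 0.231] pointing down, gripper open.
Joint ranges: [-3.01, 3.01], [-1.01, 2.22], [0.06, 2.58], [-1.02, 4.17], [0.09, 2.62], [-3.14, 3.14]. Speed limits (rad/s): [2.57, 2.57, 3.14, 3.14, 3.14, 3.14].

INTERFACE

Orientations are given as a unit quaternion [w, x, y, z].
In Python, from plant import * gives the robot as it stands. The module is installed in compiled form; this text tells all that it offers.
- The arm moves only by the tool play_rows, never from a script. Its arguments are lists of equal length, an entry for each row: "linear": the shift along the world's x, y, z in m, a list of three; "turn": the turn about the world's z in degrees. A call has 1 to 8 rows; each row shifts and turns the commanded pose from where the row before left it; what a row does not reach is not made up. A row lasts 1/8 s, in which the tool goes at most 62.5 mm and 10.7 degrees, less where a joint would pass 70% of its speed; a pose out of reach is approached as far as the arm can. A call is refused whole if a number of a shift passes 0.0625 or a number of a turn 10.7, either way. A call with a gripper value outside its range is refused whole. "hand" is the finger opening in m, from 0 to 0.0854, set as the call begins (left out, the last holds). The fingers move at their own pace and stop on an object; the grip force is fixed at half the most. Time passes only in rows, so rows that do not move let the fingers close. It gives the time, the measured TCP pose, the force, the opening and the grip force at its end, in the units of the state.
- state(): the state, without advancing time (a new reading comes with each control period).
- grab_frame(name): name is "scene" or "top" or "wrist"; returns the picture (400x640x3 uint8, red, green, blue); there is no depth.
- camera_info(name): a dict with "camera_matrix" (3x3 intrinsics, pixels), "origin" and "attitude" of the camera in the world; the wrist camera has in their place "mount" (4x4, takes a point from camera to tool coordinates, whose origin is the TCP and whose axes are the flange's). Camera axes: x right, y down, z forward; pixel columns grow to the right and rows downward; lengths in m; the calibration is good to about 2 mm. A picture is of the moment at which its call begins: read the wrist's pose just before it. camera_info takes no time and is no camera call.
- job_done(): hands the job in; it is judged then, once.
Trained networks look in the newest picture that a camera, given by its name, has taken for a name from the list of things; names that differ only in an ending like _2 or _b are one class to them, and where a whole thing is asked for, a point or a joint stands for the part that bears it (a point fixed in the world has none). Each returns a list of dicts, best first, with "p" (0 to 1); they miss things now and then, are a little off and sometimes report something else, mostly with a low value. They report only what shows in the picture. A call takes as long as a camera call.
- trace(camera, thing): "region" (400x640 bool, what is visible of it) and "location" ([column, row] in pixels, amid what is visible of it).
The state is a dict: "time": time; "joint_pos": joint angles; "joint_vel": joint speeds; "joint_efforts": joint torques, N m; "tool_pos": TCP position; "tool_rot": TCP orientation; "contact_force": force on the tool from outside, world axes, zero at the start; "ft_torque": the same for the moment, N m; "gripper_width": opening from 0.0 (shut) to 1.0 (fully open); "grasp_force": force on a finger pad.
Only numpy, scipy, OpenCV 4.12 (cv2) and the standard library are available. Lean on these libraries where they do the work, as an engineer would, in place of code of your own. Each camera call takes 0.05 s, during which the arm holds its last target. There are 200 camera calls.

TASK

The long sample box is packed and ready for storage: lock its lid by sliding the bolt on top of it fully home through its keeper. Leave the bolt of the short box drawn back as it is, and let go of the knob when you are done.

Things in the scene. Friction and masses are not known exactly. Their poses are not given: they have to be found in the camera images.
- long_box: the longer of two closed boxes, white, grey top: 100 x 220 mm, flat top 80 mm above the worktop; fixed. Origin: centre of underside; x across, y along, z up. A steel barrel bolt lies along the middle (x = 0) of the top: track on the deck at -y, keeper (16 mm long) on the lid, centred at y = +35 mm. Both stand at most 22 mm above the top, within 20 mm of x = 0; the rest of the top is bare.
- long_knob (a point): centre of the top face of the long box's bolt knob: upright dark steel cylinder, 16 mm diameter, its foot 24 mm and top face 54 mm above the box's top (134 mm above the worktop), so 30 mm can be gripped or pushed above the rails. It moves with the bolt along the box's y axis at x = 0, from y = -47 mm (drawn) to +3 mm (home) in the box's frame.
- long_bolt (a joint): travel of the long box's bolt in m: 0 drawn fully back, 0.050 fully home at its stop, tip out beyond the keeper; grows as the bolt slides to +y of the box. About 2.5 N of friction; stays where it is left. Starts drawn, 0 to 0.010.
- short_bolt (a joint): travel in m of the bolt on the short box (100 x 145 mm, otherwise built like the long one, with identical bolt, track and keeper, beside it on either side): 0 drawn, 0.050 home. Starts drawn, 0 to 0.006, and is to stay so.

How it is judged:
By the outcome, as a careful person would: the job done as asked, in the order asked, and still so for the second after the job is handed in, with the robot touching nothing.
It also fails if it takes over 29 s, if anything falls off the work surface, if the arm or the gripper's body presses on something with over 40 N, if the wrist force passes 120 N, or if a joint passes its speed limit or range.

## Working session

There is one attempt and no reset: what is moved stays moved. The work goes in short steps, Python scripts to look and compute and a tool call to move; the robot and the scene stay as the last step left them, time stands still between calls to the robot, and variables do not carry over. Pictures are saved under pics/ and viewed, at most 10 in all, crops included, and the job is handed in when it is done.

Besides the shell and the picture viewer there is one more tool, called after ">>>" in YAML: its name, and indented under it one key for each argument. play_rows: Moves the arm, as the interface text tells. Its arguments: {"type":"object","properties":{"linear":{"type":"array","items":{"type":"array","items":{"type":"number"}}},"turn":{"type":"array","items":{"type":"number"}},"hand":{"type":"number"}},"required":["linear","turn"]}

```bash
mkdir -p pics
cat > h.py <<'E'
from plant import *
import numpy as np, cv2
from scipy.spatial.transform import Rotation as R
def att(a):
    a=np.array(a,float)
    return a if a.shape==(3,3) else R.from_quat(a[[1,2,3,0]]).as_matrix()
def ray(cam,px,s=None):
    c=camera_info(cam);K=np.array(c["camera_matrix"])
    d=np.linalg.solve(K,[px[0],px[1],1.])
    if "mount" in c:
        M=np.array(c["mount"]);q=att(s["tool_rot"])
        return np.array(s["tool_pos"])+q@M[:3,3], q@M[:3,:3]@d
    return np.array(c["origin"]),att(c["attitude"])@d
def atz(cam,px,z,s=None):
    o,d=ray(cam,px,s);return o+d*(z-o[2])/d[2]
def save(n,f):cv2.imwrite("pics/"+n,cv2.cvtColor(f,cv2.COLOR_RGB2BGR))
E
python3 - <<'E'
from h import *
s=state();print(s["time"],s["tool_pos"],s["tool_rot"],s["gripper_width"])
for c in("top","scene"):
    f=grab_frame(c);save(c+"0.png",f)
    print(c,camera_info(c)["origin"])
    for t,z in(("long_box",.08),("long_knob",.134),("long_bolt",.1)):
        for r in trace(c,t):
            m=r["region"].astype(np.uint8);rect=cv2.minAreaRect(cv2.findNonZero(m))
            print(t,round(r["p"],2),r["location"],m.sum(),atz(c,r["location"],z).round(4),[np.round(x,1) for x in rect])
E
```

```text
0.0 [0.21508926 0.586162   0.23003271] [-3.06746190e-04  1.75002400e-01  9.84567454e-01 -9.97107009e-04] 0.9961743716235407
top [ 0.3652839  -0.16133761  0.96131513]
long_box 0.8 [366.2, 219.2] 4760 [ 0.4136 -0.2603  0.08  ] [array([366.8, 219.9]), array([106.4,  47.1]), np.float64(3.9)]
long_knob 0.58 [377.5, 220.7] 192 [ 0.4072 -0.2773  0.134 ] [array([373.5, 220.5]), array([ 7., 35.]), np.float64(90.0)]
long_bolt 0.46 [379.2, 218.2] 183 [ 0.4142 -0.2858  0.1   ] [array([372.5, 220. ]), array([ 6., 35.]), np.float64(90.0)]
scene [ 0.05520935 -0.6070704   0.69404154]
long_box 0.6 [338.1, 260.2] 5506 [ 0.3913 -0.2801  0.08  ] [array([339.8, 259.2]), array([111.4,  57.5]), np.float64(49.9)]
long_knob 0.53 [350.5, 252.1] 234 [ 0.3934 -0.3094  0.134 ] [array([348., 248.]), array([29.7, 15.6]), np.float64(45.0)]
long_bolt 0.46 [348.2, 249.2] 205 [ 0.4154 -0.2828  0.1   ] [array([347.5, 248.5]), array([26.9, 14.1]), np.float64(45.0)]
```

Run:
```python
import cv2
a=cv2.imread("pics/top0.png")
cv2.imwrite("pics/top0c.png",cv2.resize(a[120:320,250:500],None,fx=3,fy=3)[:600])
```

```text
(no output)
```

View pics/top0.png

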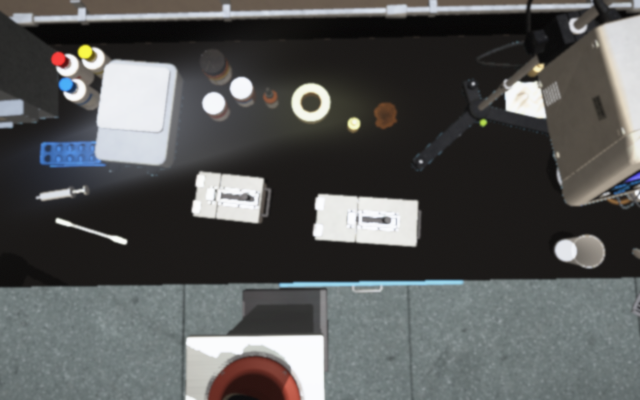

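View pics/scene0.png

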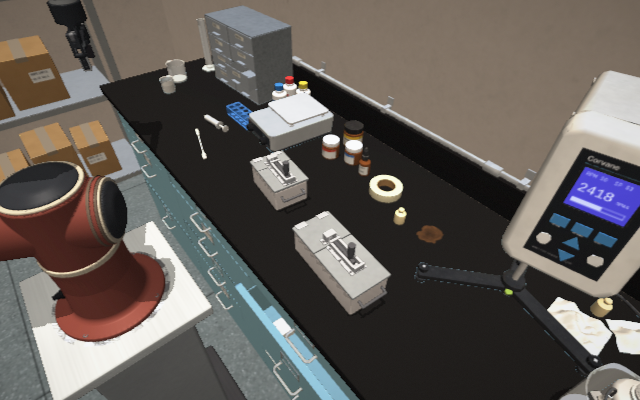

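The top view shows the long box centred near (366,220), with its bolt at about (375,220). The short box is at (230,196). I'll check the crop for the knob and keeper.

View pics/top0c.png

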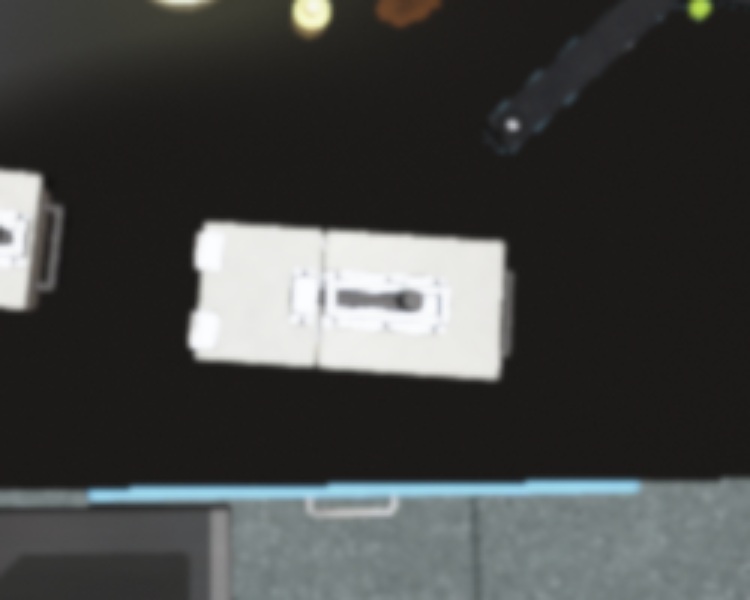

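Run:
```python
from h import *
for p in((383,218),(385,219),(387,220)):print(atz("top",p,.134).round(4))
for p in((351,247),(351,246)):print('s',atz("scene",p,.134).round(4))
# box axis: end edge midpoints
print(atz("top",(316,217),.08),atz("top",(418,222),.08))
print(camera_info("wrist"))
```

```text
[ 0.4125 -0.2887  0.134 ]
[ 0.4104 -0.2927  0.134 ]
[ 0.4082 -0.2968  0.134 ]
s [ 0.4028 -0.3008  0.134 ]
s [ 0.4045 -0.299   0.134 ]
[ 0.42036429 -0.15064344  0.08      ] [ 0.40550108 -0.37289819  0.08      ]
{'camera_matrix': array([[291.66041544,   0.        , 319.69502241],
       [  0.        , 291.66041544, 193.17200085],
       [  0.        ,   0.        ,   1.        ]]), 'mount': array([[-5.29494878e-04, -9.47518594e-01, -3.19700224e-01,
         8.26080102e-02],
       [ 9.99999857e-01, -5.23999099e-04, -1.03208915e-04,
         7.95794226e-04],
       [-6.97302632e-05, -3.19700233e-01,  9.47518737e-01,
        -1.41962285e-01],
       [ 0.00000000e+00,  0.00000000e+00,  0.00000000e+00,
         1.00000000e+00]])}
```

The crop shows the knob at about full-image (387,220). The keeper is to the left at (351,219), so home is world +y, tilted slightly to +x. I'll move above the knob, fingers lined up along the bolt.

>>> play_rows:
  linear:
    - [0.024,-0.055,0.0025]
    - [0.024,-0.055,0.0025]
    - [0.024,-0.055,0.0025]
    - [0.024,-0.055,0.0025]
    - [0.024,-0.055,0.0025]
    - [0.024,-0.055,0.0025]
    - [0.024,-0.055,0.0025]
    - [0.024,-0.055,0.0025]
  turn: [1,1,1,1,1,1,1,1]
  hand: 0.0854

```text
time: 1.4
tool_pos: [0.4078, 0.1449, 0.2518]
tool_rot: [0.001, 0.106, 0.994, 0.0]
contact_force: [0.9, 1.0, -0.9]
gripper_width: 1.001
grasp_force: 0.0
```

>>> play_rows:
  linear:
    - [0,-0.055,0]
    - [0,-0.055,0]
    - [0,-0.055,0]
    - [0,-0.055,0]
    - [0,-0.055,0]
    - [0,-0.055,0]
    - [0,-0.055,0]
    - [0,-0.055,0]
  turn: [1,1,1,1,1,1,1,1.4]

```text
time: 2.4
tool_pos: [0.4071, -0.2952, 0.2516]
tool_rot: [0.0, 0.033, 0.999, -0.0]
contact_force: [1.1, -0.3, 0.4]
gripper_width: 1.002
grasp_force: 0.0
```

>>> play_rows:
  linear:
    - [0,0,0]
    - [0,0,0]
  turn: [0,0]

```text
time: 2.65
tool_pos: [0.4073, -0.293, 0.2512]
tool_rot: [-0.0, 0.033, 0.999, 0.0]
contact_force: [-0.2, 0.9, 1.1]
gripper_width: 0.999
grasp_force: 0.0
```

Run:
```python
from h import *
s=state();print(s["time"],s["tool_pos"],s["joint_pos"],att(s["tool_rot"]).round(3)[:,1])
f=grab_frame("wrist");save("w1.png",f)
for t,z in(("long_box",.08),("long_knob",.134)):
    for r in trace("wrist",t):
        m=r["region"].astype(np.uint8);rect=cv2.minAreaRect(cv2.findNonZero(m))
        print(t,round(r["p"],2),r["location"],m.sum(),atz("wrist",r["location"],z,s).round(4),[np.round(x,1) for x in rect])
```

```text
2.65 [ 0.40726155 -0.29301078  0.25118019] [-7.72343475e-01 -2.59317966e-01  1.86920666e+00  4.17260484e-04
  1.53233373e+00 -2.27712602e+00] [0.066 0.998 0.001]
long_box 0.98 [349.7, 169.4] 18277 [ 0.4051 -0.2587  0.08  ] [array([349. , 170.9]), array([213. ,  91.9]), np.float64(1.0)]
long_knob 0.87 [328.4, 182.7] 853 [ 0.4027 -0.2837  0.134 ] [array([339., 184.]), array([24., 72.]), np.float64(90.0)]
```

View pics/w1.png

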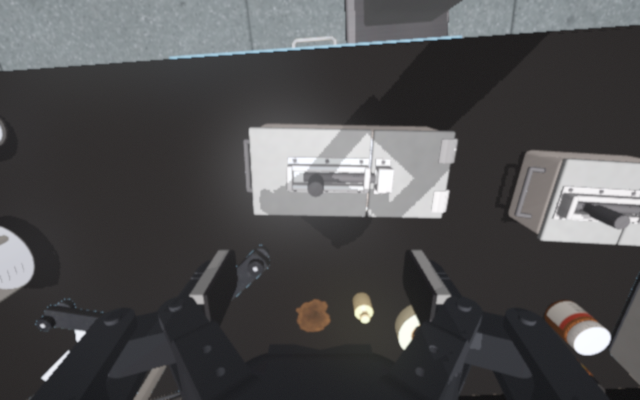

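The wrist view shows the knob at about (315,187), the keeper at (384,180), and the box's long edges nearly parallel to the image rows. I'll zoom in to place the knob's top face.

Run:
```python
from h import *
a=cv2.imread("pics/w1.png")
cv2.imwrite("pics/w1c.png",cv2.resize(a[155:215,280:400],None,fx=6,fy=6,interpolation=cv2.INTER_CUBIC))
s=state()
for p in((315,188),(315,190),(316,186)):print(atz("wrist",p,.134,s).round(4))
for e in(((253,129),(373,131)),((252,216),(367,217))):
    u=np.subtract(*[atz("wrist",p,.08,s) for p in e[::-1]]);print(u, np.degrees(np.arctan2(u[0],u[1])))
```

```text
[ 0.4075 -0.2958  0.134 ]
[ 0.4094 -0.2959  0.134 ]
[ 0.4056 -0.2947  0.134 ]
[0.0102501  0.12640908 0.        ] 4.6357855918490865
[0.00990769 0.13368047 0.        ] 4.238711422577672
```

View pics/w1c.png

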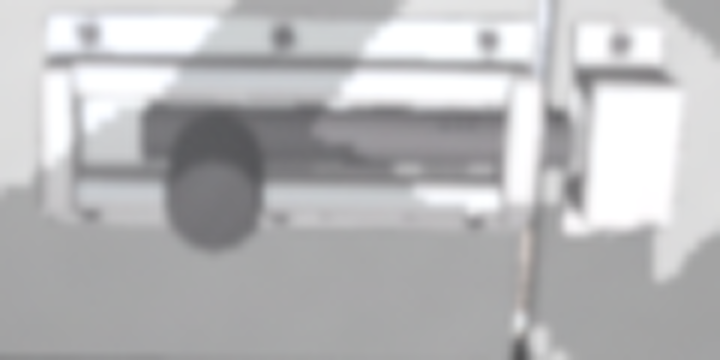

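>>> play_rows:
  linear:
    - [0.001,-0.002,-0.03]
    - [0,0,-0.03]
    - [0,0,-0.03]
    - [0,0,-0.03]
    - [0,0,-0.02]
    - [0,0,0]
    - [0,0,0]
  turn: [-0.5,0,0,0,0,0,0]

```text
time: 3.68
tool_pos: [0.4091, -0.2952, 0.1125]
tool_rot: [0.001, 0.037, 0.999, -0.001]
contact_force: [-0.3, 0.3, 0.3]
gripper_width: 1.001
grasp_force: 0.0
```

>>> play_rows:
  linear:
    - [0,0,0]
    - [0,0,0]
    - [0,0,0]
    - [0,0,0]
    - [0,0,0]
    - [0,0,0]
    - [0,0,0]
    - [0,0,0]
  turn: [0,0,0,0,0,0,0,0]
  hand: 0

```text
time: 4.68
tool_pos: [0.4085, -0.2956, 0.1118]
tool_rot: [0.0, 0.037, 0.999, -0.0]
contact_force: [-1.6, -0.4, 5.5]
gripper_width: 0.161
grasp_force: 58.7
```

>>> play_rows:
  linear:
    - [0.0006,0.008,0]
    - [0.0006,0.008,0]
    - [0.0006,0.008,0]
    - [0.0006,0.008,0]
    - [0,0,0]
  turn: [0,0,0,0,0]

```text
time: 5.3
tool_pos: [0.4113, -0.2621, 0.1117]
tool_rot: [0.001, 0.037, 0.999, 0.0]
contact_force: [-1.1, 1.1, 6.1]
gripper_width: 0.159
grasp_force: 59.0
```

>>> play_rows:
  linear:
    - [0.0002,0.003,0]
    - [0,0,0]
  turn: [0,0]

```text
time: 5.55
tool_pos: [0.4115, -0.2596, 0.1118]
tool_rot: [0.001, 0.037, 0.999, 0.0]
contact_force: [-0.5, -1.6, 7.0]
gripper_width: 0.165
grasp_force: 58.9
```

>>> play_rows:
  linear:
    - [0.0002,0.003,0]
    - [0,0,0]
  turn: [0,0]

```text
time: 5.8
tool_pos: [0.4118, -0.2568, 0.1118]
tool_rot: [0.001, 0.037, 0.999, -0.0]
contact_force: [-0.6, -2.2, 5.0]
gripper_width: 0.162
grasp_force: 58.9
```

>>> play_rows:
  linear:
    - [0.0002,0.002,0]
    - [0,0,0]
  turn: [0,0]

```text
time: 6.05
tool_pos: [0.4118, -0.2566, 0.1118]
tool_rot: [0.001, 0.037, 0.999, -0.002]
contact_force: [0.1, -7.8, 2.9]
gripper_width: 0.162
grasp_force: 58.8
```

Run:
```python
from h import *
s=state();print(s["tool_pos"],s["contact_force"],s["ft_torque"])
f=grab_frame("wrist");cv2.imwrite("pics/w2.png",cv2.cvtColor(f,cv2.COLOR_RGB2BGR))
```

```text
[ 0.4117862  -0.25658939  0.11176008] [ 0.06587532 -7.77574304  2.91198248] [-1.38185454  0.02595142  0.01912928]
```

View pics/w2.png

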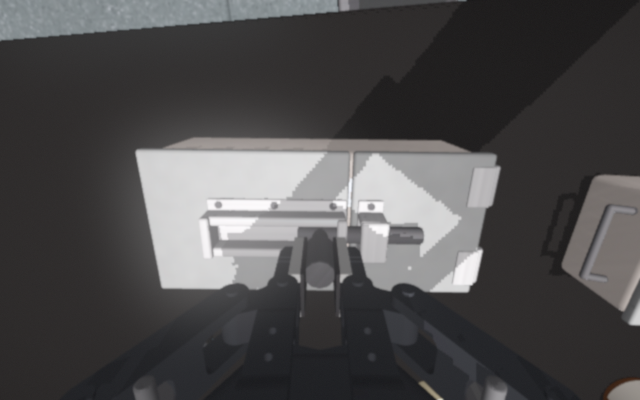

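The bolt tip now shows beyond the keeper at about (422,235), and the tool has stopped with the force rising. I'll press a little more to confirm it's the stop.

>>> play_rows:
  linear:
    - [0.0002,0.003,0]
    - [0,0.002,0]
    - [0,0,0]
  turn: [0,0,0]

```text
time: 6.48
tool_pos: [0.4118, -0.2563, 0.1119]
tool_rot: [0.001, 0.037, 0.999, -0.008]
contact_force: [0.3, -26.0, -6.0]
gripper_width: 0.156
grasp_force: 58.7
```

Firm stop. I'll relax most of the load, release and lift.

>>> play_rows:
  linear:
    - [0,-0.005,0]
    - [0,0,0]
  turn: [0,0]

```text
time: 6.72
tool_pos: [0.4118, -0.2566, 0.1118]
tool_rot: [0.001, 0.037, 0.999, -0.002]
contact_force: [-1.3, -7.4, 3.6]
gripper_width: 0.162
grasp_force: 59.6
```

>>> play_rows:
  linear:
    - [0,0,0]
    - [0,0,0]
    - [0,0,0]
    - [0,0,0]
    - [0,0,0]
    - [0,0,0]
    - [0,0,0]
    - [0,0,0]
  turn: [0,0,0,0,0,0,0,0]
  hand: 0.0854

```text
time: 7.72
tool_pos: [0.4116, -0.2553, 0.1113]
tool_rot: [0.0, 0.037, 0.999, -0.0]
contact_force: [-0.0, 0.0, -0.9]
gripper_width: 1.001
grasp_force: 0.0
```

>>> play_rows:
  linear:
    - [0,0,0.02]
    - [0,0,0.03]
    - [0,0,0.03]
    - [0,0,0.03]
    - [0,0,0.03]
    - [0,0,0]
    - [0,0,0]
  turn: [0,0,0,0,0,0,0]

```text
time: 8.6
tool_pos: [0.4112, -0.255, 0.2501]
tool_rot: [-0.001, 0.037, 0.999, 0.0]
contact_force: [-0.9, -0.2, -0.8]
gripper_width: 0.997
grasp_force: 0.0
```

Run:
```python
from h import *
s=state();print(s["time"],s["tool_pos"],s["contact_force"],s["gripper_width"])
f=grab_frame("wrist");g=cv2.cvtColor(f,cv2.COLOR_RGB2BGR)
cv2.imwrite("pics/w3.png",g)
```

```text
8.6 [ 0.41119639 -0.25500401  0.25014545] [-0.86299995 -0.1569649  -0.77982427] 0.9967618732004281
```

View pics/w3.png

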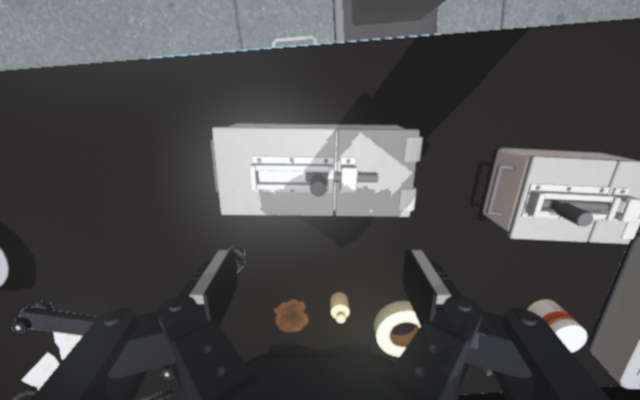

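The knob is now at (318,187) and the tip at (378,177), past the keeper at (349,176). The gripper is clear and the short bolt is still drawn. I'll check the knob's spacing to the keeper, which should be 32 mm, then hand in.

Run:
```python
from h import *
s=state()
k=atz("wrist",(318,188),.134,s);p=atz("wrist",(349,176),.102,s)
d=(p-k)[1];print(k.round(4),p.round(4),d)
if .026<d<.037: print(job_done())
```

```text
[ 0.4102 -0.2553  0.134 ] [ 0.4098 -0.2235  0.102 ] 0.031859770127072445
the job is handed in; nothing more can be done
None
```

The long box's bolt is fully home against its stop through the keeper, the knob is released with the gripper clear, the short box's bolt was left drawn back, and the job was handed in after about 9 s of the 29 s allowed.

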